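Hold a sample slide flush on a tilted stage

ROBOT

A 7-joint arm with a two-finger parallel gripper is mounted at the origin on a cart in front of the work surface, level with it; the furniture and walls round the work are solid. World frame = base frame: x ahead of the robot, y to its left, z up, the work surface at z = 0. Lengths are in m, angles in degrees, forces in N, time in s.
With the tool pointing down it reaches from about 0.425 to 0.875 m from the base axis. Payload 4.7 kg.
Tool frame: the origin (TCP) lies at the very end of the fingers, on their centre line; the grasp point (between the pads) lies 19 mm behind it (pinch_z is the distance from the TCP to the grasp point, in m); z points along the fingers, y is the direction in which the jaws open and shut (so a half turn about z gives the same grasp; the last joint's range is limited). The gripper opens to 87 mm and grips with 3 to 60 N. Pads are 19 mm wide; open, the fingers measure 117 mm over their backs; the gripper's body (75 mm by 190 mm) begins 51 mm behind the grasp point.
Start: joints at [-76.541, 18.392, -4.016, 83.108, 1.295, 78.541, -3.26], TCP at [0.142, 0.634, 0.223] pointing down, gripper open.
Joint ranges: [-163.93, 163.93], [-17.29, 119.83], [-79.2, 71.16], [3.27, 140.29], [-89.18, 269.18], [5.43, 117.66], [-154.24, 154.24]. Speed limits (degrees/s): [147.25, 147.25, 180, 180, 180, 180, 180].

INTERFACE

Orientations are given as [roll, pitch, yaw] about the fixed x, y, z axes, in that order (R = Rz(yaw) Ry(pitch) Rx(roll)).
In Python, from cell import get_obs, read_camera, camera_params, sign_off, pinch_z gives the robot as it stands.
- The arm moves only by the shell command python3 -m handwheel 'ROWS' [FORCE]. ROWS is JSON, a list of rows, each a list of 5 numbers: the finger opening in m, from 0 to 0.087, then the shift along the tool's x, y, z in m, then the turn about the tool's z in rad. In form: [[jaw, tx, ty, tz, twist], ...]. A call has 1 to 20 rows; each row is the pose to reach, as a shift and turn from the pose commanded when the call began, along the tool's axes at that moment; what a row does not reach only later rows make up. A row lasts 1/10 s, in which the tool goes at most 50 mm and 8.59 degrees, less where a joint would pass 70% of its speed; a pose out of reach is approached as far as the arm can. A call with a gripper value outside its range is refused whole. The fingers move at their own pace and stop on an object; FORCE is the grip in N (left out, the last holds). Time passes only in rows, so rows that repeat a pose let the fingers close. It gives the time, the measured TCP pose, the force and the opening at its end, in the units of the state.
- get_obs(): the state, without advancing time (a new reading comes with each control period).
- read_camera(name): name is "scene" or "top"; returns the picture (400x640x3 uint8, blue, green, red); there is no depth.
- camera_params(name): a dict with "camera_matrix" (3x3 intrinsics, pixels), "R" (3x3) and "t" (3): a world point X has camera coordinates R X + t. Camera axes: x right, y down, z forward; pixel columns grow to the right and rows downward; lengths in m; the calibration is good to about 2 mm. A picture is of the moment at which its call begins. camera_params takes no time and is no camera call.
- sign_off(): hands the job in, once; it reports no verdict.
The state is a dict: "time_s": time; "qpos": joint angles; "joint_velocities": joint speeds; "effort": joint torques, N m; "tool_pos": TCP position; "tool_rot": TCP orientation; "force": force on the tool from outside, world axes, zero at the start; "wrist_torque": the same for the moment, N m; "grip_width": finger opening in m.
Only numpy, scipy, OpenCV 4.12 (cv2) and the standard library are available. Lean on these libraries where they do the work, as an engineer would, in place of code of your own. Each camera call takes 0.05 s, during which the arm holds its last target.

TASK

First lock the tilt stage's carriage where it stands by turning its black wing knob clockwise until it is tight. Then lift the slide holder out of its rest by its fin, lean it to the slope of the stage face and lay its glass flat on the face, centred between the corner marks with its long side running up the slope, without disturbing the things around. The stage has no clips, so finish while still gripping the fin and pressing lightly, with some 5 to 15 N: the glass must stay flush and still on the face for the reading.

Things in the scene. Friction and masses are not known exactly. Their poses are not given: they have to be found in the camera images.
- stage_rail: dark steel rail foot with an aluminium dovetail, 270 x 62 mm, fixed to the worktop; origin in the middle of its underside; x runs along the rail, away from the robot at yaw 0, z up. An aluminium carriage 165 mm long (top 34 mm above the worktop) rides on it and slides freely along x by a few centimetres either way until it is clamped; a free carriage is pushed away along the rail when something is pressed on the sloped stage
- clamp_knob (a joint): turn of the wing knob that clamps the carriage, rad: 0 is loose, it grows clockwise as seen from above; the brake shoe meets the rail at about 0.7 and the clamp is tight from 1.05 on; the stop is at 1.5. At 0 the wing points 43 degrees anticlockwise of the rail, at 0.75 along it. It starts between 0 and 0.3, turns with about 0.15 Nm and stays where it is left
- knob_grip (a point): on the upright axis of the black wing knob, near the robot's end of the carriage, 64 mm above the worktop and 10 mm below the knob's top, the height to grip at; the point turns with the knob: x runs along the wing (a plain bar 48 mm long, 12 mm thick across y, 26 mm tall), z up. The carriage's top is 30 mm below this point, with a low boss 25 mm below it
- tilt_stage: dark steel plate, 94 x 48 x 8 mm, hinged on the carriage along its low edge 64 mm beyond the knob's axis, that rises away from the knob at a set slope of 14 to 26 degrees, different each time; its hinge is clamped and stays. Origin on the hinge axis, x up the slope, y along the hinge, z at right angles to the face
- stage_face (a point): middle of the stage's upper face, where the middle of the glass belongs, 51 mm up the slope from the hinge axis; x up the slope, y level, z out of the face. White corner marks round an 84 x 34 mm field are centred here. The face is smooth and hard: 1 mm of further push after touching gives some 5 to 10 N
- slide_holder: aluminium slide holder, 80 x 30 mm, with a 76 x 26 mm glass slide on its underside and an upright grip fin in the middle of its top; 100 to 200 g. Origin in the middle of the glass's underside; x along the 80 mm side, y across, z up through the fin. The frame's top is 7 mm above the origin; the fin is 36 mm long in x, 12 mm thick in y and reaches from 7 to 42 mm above the origin: grip it across y, about 32 mm above the origin. The two ends are alike
- holder_rest: grey felt-lined rest, 104 x 54 x 14 mm, fixed on the worktop, in which the slide holder lies at the start with its glass 10 mm above the worktop, inside a lip 4 mm high with 4 mm of play; origin in the middle of its underside
- slide_box: closed blue slide box, 91 x 100 x 38 mm, bystander; origin in the middle of its underside
- vial: small vial with a black cap, 23 mm across, 58 mm tall, bystander
- oil_dropper: small dropper bottle with a black cap, 27 mm across, 80 mm tall, bystander
- petri_dish: lidded Petri dish, 62 mm across, 15 mm tall, bystander
- eyepiece_cap: black dust cap, 34 mm across, 14 mm tall, bystander
- forceps: steel forceps, 128 mm long, lying flat, bystander

How it is judged (in metres and radians):
On the way, in this order (a step that is already met when the one before it is completed fails the run):
1. the clamp knob is turned tight, with the slide holder still in its rest (value of joint clamp_knob above 1.05 rad and distance between slide_holder and holder_rest below 0.02 m), for 0.2 s.
2. the slide holder is lifted out of its rest, in the fingers (height (world z) of slide_holder above 0.04 m and distance between slide_holder and holder_rest above 0.03 m and contact force between the fingers and slide_holder above 2 N), for 0.2 s.
At the end, for the whole second after the job is handed in: Knob at 1.05 rad or more; stage within 12 mm of its start; glass flush on the face (within 2 degrees, middle within 3 mm of it), centred within 8 mm both ways, long side within 7 degrees of the slope; pressed at 3 to 25 N, in the fingers and still (value of joint clamp_knob above 1.05 rad and distance of stage_face from where it was at the start of the episode below 0.012 m and angle between the z axis of slide_holder and the z axis of stage_face, either way round below 0.035 rad and angle between the x axis of slide_holder and the x axis of stage_face, either way round below 0.12 rad and x of slide_holder in the frame of stage_face between -0.008 and 0.008 m and y of slide_holder in the frame of stage_face between -0.008 and 0.008 m and z of slide_holder in the frame of stage_face between -0.003 and 0.003 m and contact force between slide_holder and tilt_stage between 3 and 25 N and contact force between the fingers and slide_holder above 2 N and linear speed of slide_holder below 0.01 m/s); the arm keeps its last pose, push and grip.
It fails at once if the glass is pressed on the stage with more than 40 N (contact force between slide_holder and tilt_stage above 40 N).
It fails at once if the carriage and its stage are pushed more than 20 mm along the rail (distance of stage_face from where it was at the start of the episode above 0.02 m).
It fails at once if a bystander (slide box, vial, dropper bottle, Petri dish, eyepiece cap or forceps) is knocked more than 30 mm away (distance of any of slide_box, vial, oil_dropper, petri_dish, eyepiece_cap, forceps from where it was at the start of the episode above 0.03 m).
It also fails if it takes over 51 s, if anything falls off the work surface, if the arm or the gripper's body presses on something with over 40 N, if the wrist force passes 120 N, or if a joint passes its speed limit or range.

## Working session

There is one attempt and no reset: what is moved stays moved. The work goes in short steps, Python scripts to look and compute and a shell command to move; the robot and the scene stay as the last step left them, time stands still between calls to the robot, and variables do not carry over. Pictures are saved under pics/ and viewed, and the job is handed in when it is done.

```bash
ls; mkdir -p pics
python3 - <<'E'
from cell import *
import cv2
print(get_obs()); print(pinch_z)
for n in ("scene","top"):
    im=read_camera(n); cv2.imwrite(f"pics/{n}0.png",im); p=camera_params(n); print(n,p)
E
```

```text
pics
{'time_s': 0.0, 'qpos': array([-76.54026014,  18.43859092,  -4.01482579,  83.17601509,
         1.29461028,  78.5405492 ,  -3.25870045]), 'joint_velocities': array([ 0.00560835, -0.02007645, -0.02713395,  0.09852891, -0.07133817,
        0.09612613, -0.01693551]), 'effort': array([ 8.70666304e-05, -4.91297829e+01, -4.03886363e-01, -3.12516582e+01,
       -6.38398854e-02,  4.42670239e-02,  2.04113871e-04]), 'tool_pos': array([0.14229944, 0.63365656, 0.22145698]), 'tool_rot': array([-1.79890065e+02,  5.65413002e-03,  1.67350592e+02]), 'force': array([ 0.61107383,  0.76311859, -0.10101759]), 'wrist_torque': array([-0.0021124 , -0.01165276, -0.02037302]), 'grip_width': 0.08720600644397271}
0.0187
scene {'camera_matrix': array([[414.3104715 ,   0.        , 323.14082581],
       [  0.        , 414.3104715 , 197.91557945],
       [  0.        ,   0.        ,   1.        ]]), 'R': array([[ 0.53558291, -0.84448123, -0.00154854],
       [-0.55532806, -0.35081489, -0.75401569],
       [ 0.63620885,  0.40469786, -0.65685458]]), 't': array([-0.24656466,  0.38871462,  0.7266447 ])}
top {'camera_matrix': array([[432.87749251,   0.        , 326.14158863],
       [  0.        , 432.87749251, 197.60490699],
       [  0.        ,   0.        ,   1.        ]]), 'R': array([[ 3.66972628e-03, -9.99993253e-01, -1.63977519e-04],
       [-9.86878455e-01, -3.59512800e-03, -1.61424877e-01],
       [ 1.61423199e-01,  7.54210996e-04, -9.86884989e-01]]), 't': array([0.03111846, 0.55179116, 1.17230372])}
```

View pics/scene0.png

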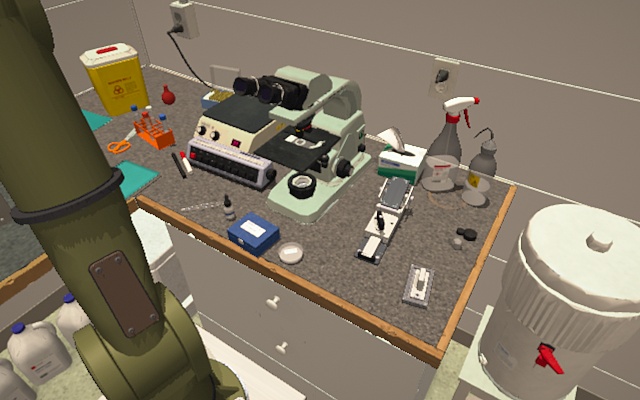

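View pics/top0.png

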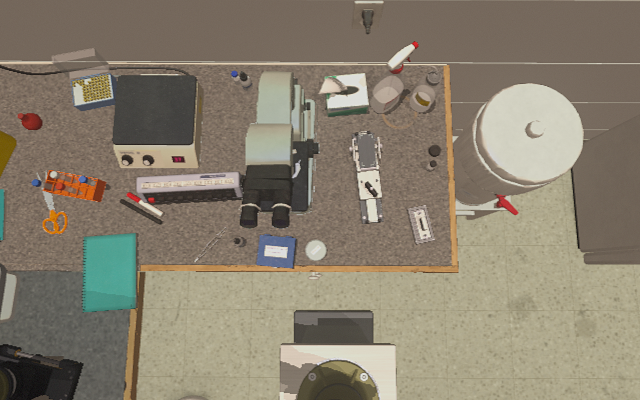

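Run:
```python
import cv2
a=cv2.imread("pics/top0.png")[115:255,330:450]; b=cv2.imread("pics/scene0.png")[165:315,345:485]
cv2.imwrite("pics/topz.png",cv2.resize(a,None,fx=4.2,fy=4.2,interpolation=cv2.INTER_CUBIC))
cv2.imwrite("pics/scenez.png",cv2.resize(b,None,fx=4,fy=4,interpolation=cv2.INTER_CUBIC))
```

```text
(no output)
```

View pics/topz.png

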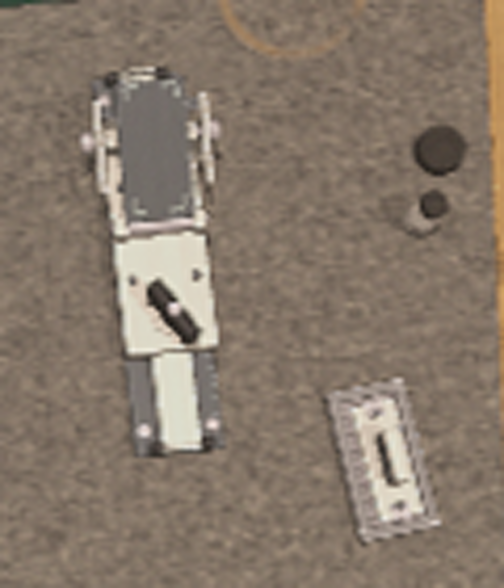

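View pics/scenez.png

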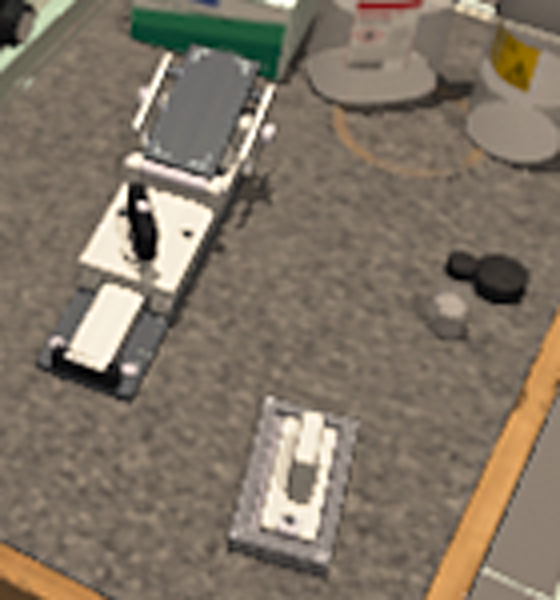

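Run:
```python
import cv2
t=cv2.imread("pics/top0.png"); s=cv2.imread("pics/scene0.png")
def z(im,x0,y0,x1,y1,f,n):
    c=cv2.resize(im[y0:y1,x0:x1],None,fx=f,fy=f,interpolation=cv2.INTER_CUBIC)
    for i in range(0,x1-x0,10): cv2.putText(c,str(x0+i),(int((i+.5)*f),8),0,.3,(0,255,255),1); cv2.line(c,(int((i+.5)*f),9),(int((i+.5)*f),14),(0,255,255),1)
    for i in range(0,y1-y0,10): cv2.putText(c,str(y0+i),(0,int((i+.5)*f)),0,.3,(0,255,255),1)
    cv2.imwrite(n,c)
z(t,345,125,390,175,12,"pics/tz1.png"); z(s,373,170,418,218,12,"pics/sz1.png")
z(t,352,165,392,228,9,"pics/tz2.png"); z(s,350,205,405,265,10,"pics/sz2.png")
z(t,405,200,440,248,12,"pics/tz3.png"); z(s,398,260,440,310,12,"pics/sz3.png")
```

```text
(no output)
```

View pics/tz1.png

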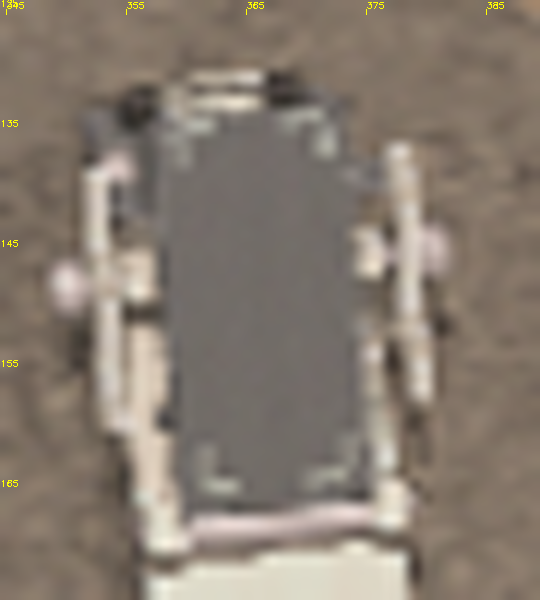

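View pics/sz1.png

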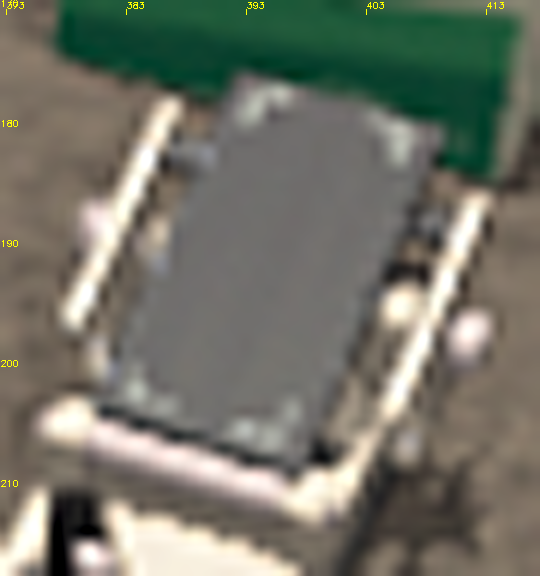

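View pics/tz2.png

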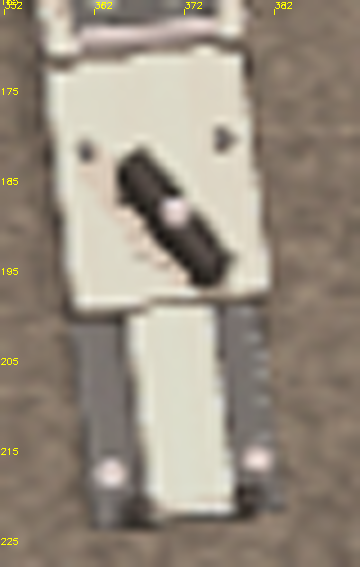

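View pics/sz2.png

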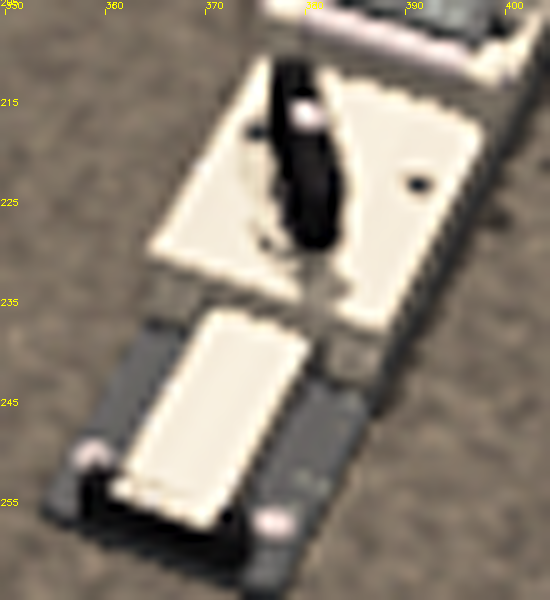

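View pics/tz3.png

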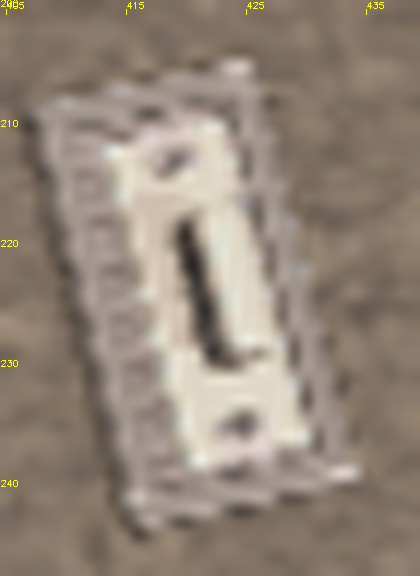

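View pics/sz3.png

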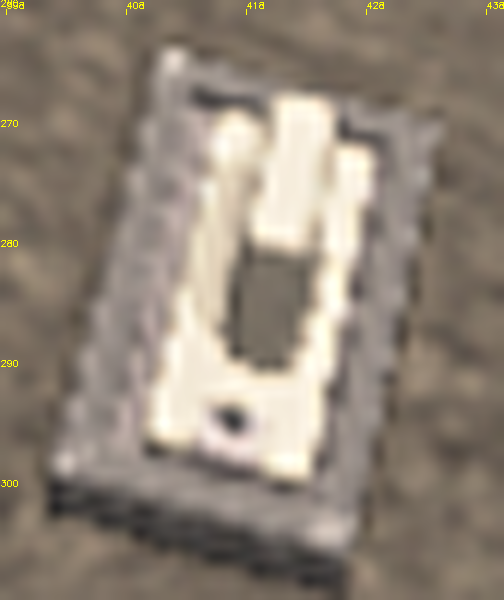

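```bash
cat > h.py <<'E'
import numpy as np, cv2
from cell import *
P={n:camera_params(n) for n in("scene","top")}
def M(n): p=P[n]; return p["camera_matrix"]@np.c_[p["R"],p["t"]]
def tri(s,t):
    X=cv2.triangulatePoints(M("scene"),M("top"),np.array(s,float).reshape(2,1),np.array(t,float).reshape(2,1)).ravel(); X=X[:3]/X[3]
    e=[np.linalg.norm(proj(n,X)-u) for n,u in(("scene",s),("top",t))]
    return X,np.round(e,2)
def proj(n,X): u=M(n)@np.r_[X,1]; return u[:2]/u[2]
def ray(n,u,z):
    p=P[n]; d=p["R"].T@np.linalg.inv(p["camera_matrix"])@np.r_[u,1]; c=-p["R"].T@p["t"]; return c+d*(z-c[2])/d[2]
def zz(X,Y,x0,y0,f): return np.array([x0+X/f-.5,y0+Y/f-.5])
E
python3 - <<'E'
from h import *
np.set_printoptions(precision=4,suppress=True)
T1=lambda X,Y:zz(X,Y,345,125,12); S1=lambda X,Y:zz(X,Y,373,170,12)
T2=lambda X,Y:zz(X,Y,352,165,9); S2=lambda X,Y:zz(X,Y,350,205,10)
T3=lambda X,Y:zz(X,Y,405,200,12); S3=lambda X,Y:zz(X,Y,398,260,12)
c={}
for k,s,t in(("TL",S1(250,90),T1(178,122)),("TR",S1(413,125),T1(332,112)),("BL",S1(127,404),T1(203,490)),("BR",S1(283,443),T1(352,473))):
    c[k],e=tri(s,t); print(k,c[k],e)
m=sum(c.values())/4; u=(c["TL"]+c["TR"]-c["BL"]-c["BR"])/2; v=(c["TL"]+c["BL"]-c["TR"]-c["BR"])/2
print("centre",m,"len",np.linalg.norm(u),np.linalg.norm(v),"slope",np.degrees(np.arctan2(u[2],np.hypot(*u[:2]))),"yaw",np.degrees(np.arctan2(u[1],u[0])), "vyaw",np.degrees(np.arctan2(v[1],v[0]))-90)
print("knob dot",tri(S2(307,113),T2(172,210)))
print("knob tips z.074",ray("top",T2(132,158),.074),ray("top",T2(212,275),.074))
print("rail front screws",tri(S2(92,453),T2(110,472)),tri(S2(273,522),T2(256,459)))
print("holes",tri(S2(255,132),T2(87,152)),tri(S2(420,184),T2(224,139)))
print("frame corners",*[ray("top",T3(*q),.017) for q in((105,150),(218,122),(310,438),(192,468))])
print("frame screws",tri(S3(232,420),T3(240,425)), ray("top",T3(172,157),.017))
print("rest top",*[tri(a,b) for a,b in((S3(172,55),T3(45,108)),(S3(62,462),T3(135,500)),(S3(340,530),T3(345,470)))])
print("fin top scene", *[ray("scene",S3(*q),.052) for q in((275,97),(332,100),(315,250),(250,240))])
E
```

```text
TL [ 0.7224 -0.0576  0.0847] [0.49 0.43]
TR [ 0.7244 -0.094   0.0886] [0. 0.]
BL [ 0.6432 -0.0668  0.0547] [0.36 0.31]
BR [ 0.6467 -0.1016  0.0575] [0.36 0.3 ]
centre [ 0.6842 -0.08    0.0714] len 0.08457903665050115 0.03584927760156758 slope 21.18464613906934 yaw 6.129759694058393 vyaw 4.390599998031263
knob dot (array([ 0.5749, -0.09  ,  0.0762]), array([0.54, 0.44]))
knob tips z.074 [ 0.5908 -0.0772  0.074 ] [ 0.5545 -0.1012  0.074 ]
rail front screws (array([ 0.5014, -0.0753,  0.014 ]), array([0.34, 0.26])) (array([ 0.5059, -0.122 ,  0.0131]), array([0.38, 0.29]))
holes (array([ 0.6004, -0.067 ,  0.0374]), array([0.31, 0.25])) (array([ 0.6048, -0.1106,  0.038 ]), array([0.46, 0.37]))
frame corners [ 0.5154 -0.2162  0.017 ] [ 0.5222 -0.2434  0.017 ] [ 0.447  -0.2627  0.017 ] [ 0.4398 -0.2346  0.017 ]
frame screws (array([ 0.4502, -0.2464,  0.02  ]), array([0.46, 0.32])) [ 0.5138 -0.2322  0.017 ]
rest top (array([ 0.5258, -0.2028,  0.0175]), array([0.37, 0.28])) (array([ 0.4329, -0.2227,  0.0102]), array([0.21, 0.15])) (array([ 0.4399, -0.2714,  0.018 ]), array([0.54, 0.37]))
fin top scene [ 0.4979 -0.2309  0.052 ] [ 0.5029 -0.24    0.052 ] [ 0.4689 -0.2504  0.052 ] [ 0.4648 -0.2397  0.052 ]
```

Run:
```python
import cv2
from h import *
def z(im,x0,y0,x1,y1,f,n):
    c=cv2.resize(im[y0:y1,x0:x1],None,fx=f,fy=f,interpolation=cv2.INTER_CUBIC)
    for i in range(0,x1-x0,10): cv2.putText(c,str(x0+i),(int((i+.5)*f),8),0,.3,(0,255,255),1)
    for i in range(0,y1-y0,10): cv2.putText(c,str(y0+i),(0,int((i+.5)*f)),0,.3,(0,255,255),1)
    cv2.imwrite(n,c)
t=cv2.imread("pics/top0.png"); s=cv2.imread("pics/scene0.png")
z(t,230,110,350,270,3.7,"pics/tm.png"); z(s,180,55,380,255,3,"pics/sm.png")
```

```text
(no output)
```

View pics/tm.png

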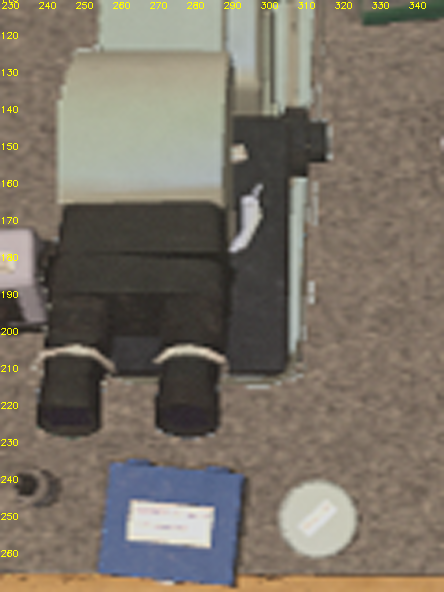

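View pics/sm.png

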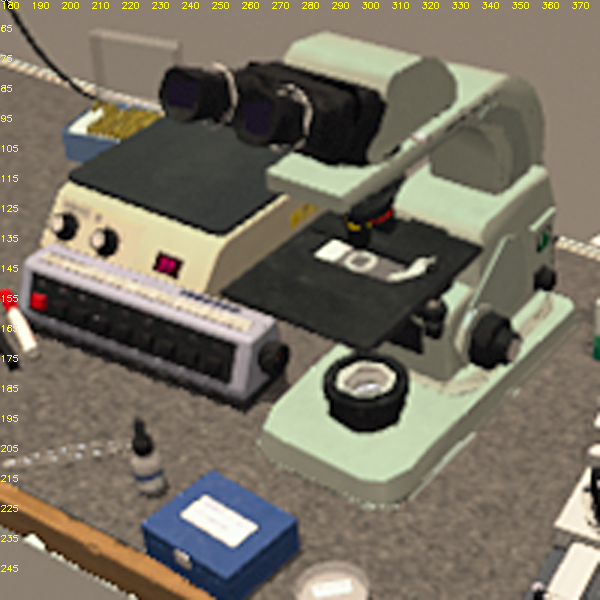

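Run:
```python
from h import *
print(tri((239.8,84.5),(247.9,221.7)),tri((264.8,93.8),(280.3,222.2)))
print(tri((180+290/3,55+45/3),(249,128)))
# box/dish
print(ray("top",(313,250),.015),ray("top",(294,238),.038),ray("top",(256,263),.038))
```

```text
(array([0.44533899, 0.18609737, 0.3996327 ]), array([0.16, 0.15])) (array([0.44480135, 0.12281526, 0.39692734]), array([0.11, 0.1 ]))
(array([0.6369261 , 0.2146418 , 0.35515066]), array([ 9.92, 10.05]))
[0.40640203 0.06974125 0.015     ] [0.43846038 0.12224444 0.038     ] [0.36922411 0.22603227 0.038     ]
```

```bash
python3 - <<'E'
from h import *
print(tri((180+512/3-.5,55+345/3-.5),(230+325/3.7-.5,110+140/3.7-.5)))
print(tri((180+480/3-.5,55+250/3-.5),(230+288/3.7-.5,110+118/3.7-.5)))
print(tri((180+370/3-.5,55+348/3-.5),(230+285/3.7-.5,110+372/3.7-.5)))
E
python3 -m handwheel '[[0.06,0,0,-0.05,0],[0.06,0,0,-0.1,0.1],[0.06,0,0,-0.15,0.2],[0.06,0,0,-0.2,0.3],[0.06,0,0,-0.25,0.4],[0.06,0,0,-0.28,0.5]]' 20
python3 -c "
from h import *
print(get_obs())"
```

```text
(array([0.6864179 , 0.05718205, 0.08598856]), array([0.39, 0.36]))
(array([0.6715796 , 0.08220592, 0.18753506]), array([0.55, 0.51]))
(array([0.49697534, 0.07974782, 0.19527959]), array([0.72, 0.61]))
time_s: 0.7
tool_pos: [0.1423, 0.634, 0.5068]
tool_rot: [179.8, -0.1, 138.5]
force: [0.7, 0.9, 1.6]
grip_width: 0.0606
{'time_s': 0.7, 'qpos': array([-79.96722411,  21.45281862,   0.47061107,  46.74205944,
        -0.17737023, 111.53174557, -31.12548899]), 'joint_velocities': array([ -5.51900557,  16.63209645,   9.43612734, -54.17578576,
        -3.46857598,  39.14745206, -54.88129653]), 'effort': array([ 1.22767029e-02, -5.06488001e+01, -3.08879195e-01, -2.65411878e+01,
       -4.60650434e-02, -4.78131026e-01,  1.01274155e+00]), 'tool_pos': array([0.14231038, 0.63403352, 0.50683356]), 'tool_rot': array([ 1.79761660e+02, -1.35231169e-01,  1.38469912e+02]), 'force': array([0.65451288, 0.92938911, 1.64925668]), 'wrist_torque': array([-0.00629003, -0.01945025,  0.00174178]), 'grip_width': 0.06061611199349583}
```

```bash
cat >> h.py <<'E'
from scipy.spatial.transform import Rotation as Ro
def loc(*pts,obs=None):
    o=obs or get_obs(); R=Ro.from_euler("xyz",o["tool_rot"],degrees=True).as_matrix()
    for p in pts: print("->",p,"local",np.round(R.T@(np.array(p)-o["tool_pos"]),4))
def st():
    o=get_obs(); print(round(o["time_s"],2),"q",np.round(o["qpos"],1),"tcp",np.round(o["tool_pos"],4),"rot",np.round(o["tool_rot"],2),"F",np.round(o["force"],2),"T",np.round(o["wrist_torque"],3),"w",round(o["grip_width"],4))
E
python3 -c "
from h import *
loc((.43,.17,.5),(.5,-.08,.5),(.574,-.09,.2))"
```

```text
-> (0.43, 0.17, 0.5) local [-0.523  -0.1567  0.0049]
-> (0.5, -0.08, 0.5) local [-0.7412 -0.2974  0.0038]
-> (0.574, -0.09, 0.2) local [-0.8039 -0.2571  0.3039]
```

```bash
python3 -m handwheel '[[0.06,-0.045,-0.014,0,0.1],[0.06,-0.09,-0.028,0,0.2],[0.06,-0.138,-0.042,0,0.3],[0.06,-0.186,-0.056,0,0.4],[0.06,-0.234,-0.07,0,0.5],[0.06,-0.282,-0.084,0,0.6],[0.06,-0.33,-0.099,0,0.7],[0.06,-0.378,-0.113,0,0.8],[0.06,-0.426,-0.128,0,0.9],[0.06,-0.474,-0.142,0,1.0],[0.06,-0.523,-0.157,0,1.1]]'
python3 -c "
from h import *
st();loc((.5,-.08,.5),(.574,-.09,.2))"
```

```text
time_s: 1.8
tool_pos: [0.4313, 0.1706, 0.5024]
tool_rot: [-180.0, -0.0, 75.5]
force: [0.5, 0.3, 1.1]
grip_width: 0.06
1.8 q [-53.   -4.7  25.7  76.5   2.1 107.7 -41.3] tcp [0.4313 0.1706 0.5024] rot [-1.7999e+02 -2.0000e-02  7.5450e+01] F [0.51 0.33 1.06] T [-0.055  0.009 -0.041] w 0.06
-> (0.5, -0.08, 0.5) local [-0.2253  0.1294  0.0023]
-> (0.574, -0.09, 0.2) local [-0.2165  0.2036  0.3023]
```

```bash
python3 -m handwheel '[[0.06,-0.037,0.021,0,0.12],[0.06,-0.075,0.043,0,0.24],[0.06,-0.112,0.064,0,0.36],[0.06,-0.15,0.086,0,0.48],[0.06,-0.187,0.108,0,0.6],[0.06,-0.225,0.129,0,0.734],[0.06,-0.223,0.15,0.03,0.734],[0.06,-0.22,0.175,0.08,0.734],[0.06,-0.217,0.204,0.13,0.734]]'
python3 -c "
from h import *
st();loc((.574,-.0895,.2),(.574,-.0895,.045))"
```

```text
time_s: 2.7
tool_pos: [0.5685, -0.0875, 0.3834]
tool_rot: [-180.0, -0.1, 33.6]
force: [0.3, 0.7, -0.7]
grip_width: 0.0602
2.7 q [-33.2   9.   45.8  79.3  -6.5  94.3 -44.7] tcp [ 0.5685 -0.0875  0.3834] rot [-1.7999e+02 -1.0000e-01  3.3590e+01] F [ 0.28  0.73 -0.7 ] T [-0.023  0.079  0.003] w 0.0602
-> (0.574, -0.0895, 0.2) local [0.0031 0.0047 0.1834]
-> (0.574, -0.0895, 0.045) local [0.0029 0.0047 0.3384]
```

```bash
python3 -m handwheel '[[0.05,0.003,0.005,0.045,0],[0.05,0.003,0.005,0.09,0],[0.05,0.003,0.005,0.135,0],[0.05,0.003,0.005,0.18,0],[0.05,0.003,0.005,0.225,0],[0.05,0.003,0.005,0.26,0],[0.05,0.003,0.005,0.26,0],[0.05,0.003,0.005,0.26,0]]'
python3 - <<'E'
from h import *
st();loc((.574,-.0895,.045))
t=read_camera("top");s=read_camera("scene")
c=np.hstack([cv2.resize(t[120:220,330:410],None,fx=5,fy=5,interpolation=cv2.INTER_CUBIC),cv2.resize(s[170:270,345:425],None,fx=5,fy=5,interpolation=cv2.INTER_CUBIC)])
cv2.imwrite("pics/k1.png",c)
E
```

```text
time_s: 3.5
tool_pos: [0.5731, -0.0897, 0.1249]
tool_rot: [-180.0, 0.0, 33.6]
force: [1.2, -0.1, 0.3]
grip_width: 0.0499
3.5 q [-30.8  17.   43.7 101.7 -12.7  66.4 -39.6] tcp [ 0.5731 -0.0897  0.1249] rot [-1.800e+02  4.000e-02  3.361e+01] F [ 1.2  -0.06  0.28] T [-0.152  0.087  0.017] w 0.0499
-> (0.574, -0.0895, 0.045) local [0.0009 0.0003 0.0799]
```

View pics/k1.png

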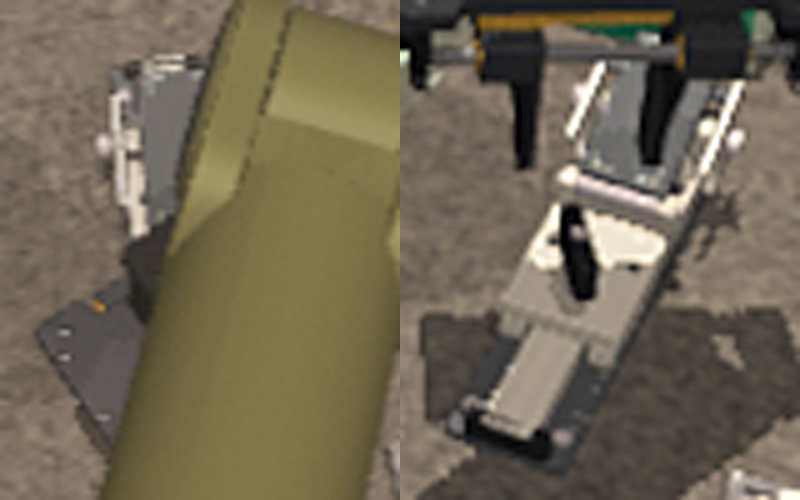

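Run:
```python
from h import *
o=get_obs();print(proj("scene",o["tool_pos"]),proj("scene",[.574,-.0895,.074]))
R=Ro.from_euler("xyz",o["tool_rot"],degrees=True).as_matrix()
for s in(-1,1): print(proj("scene",o["tool_pos"]+R[:,1]*s*.029))
```

```text
[381.51135435 200.18032111] [379.22961214 216.6591353 ]
[369.17942424 200.39087226]
[393.8330979  199.96994389]
```

```bash
python3 -m handwheel '[[0.05,0.001,0,0.03,0],[0.05,0.001,0,0.06,0],[0.05,0.001,0,0.079,0],[0.04,0.001,0,0.079,0],[0.03,0.001,0,0.079,0],[0.02,0.001,0,0.079,0],[0.005,0.001,0,0.079,0],[0.005,0.001,0,0.079,0],[0.005,0.001,0,0.079,0]]' 30
python3 -c "
from h import *
st()"
```

```text
time_s: 4.5
tool_pos: [0.5751, -0.0913, 0.0467]
tool_rot: [179.8, -0.1, 33.6]
force: [2.3, -3.6, 3.5]
grip_width: 0.0121
4.5 q [-28.4  22.7  41.6 105.4 -17.3  58.2 -36.2] tcp [ 0.5751 -0.0913  0.0467] rot [ 1.7976e+02 -5.0000e-02  3.3590e+01] F [ 2.32 -3.65  3.52] T [-0.957 -0.156  0.115] w 0.0121
```

```bash
python3 -m handwheel '[[0.005,0,0,0,0.08],[0.005,0,0,0,0.16],[0.005,0,0,0,0.24],[0.005,0,0,0,0.32],[0.005,0,0,0,0.4],[0.005,0,0,0,0.48],[0.005,0,0,0,0.56],[0.005,0,0,0,0.64],[0.005,0,0,0,0.72],[0.005,0,0,0,0.8],[0.005,0,0,0,0.88],[0.005,0,0,0,0.95],[0.005,0,0,0,1.0],[0.005,0,0,0,1.0],[0.005,0,0,0,1.0]]' 30
python3 -c "
from h import *
st()"
```

```text
time_s: 6.0
tool_pos: [0.5748, -0.0912, 0.0467]
tool_rot: [179.9, -0.2, -23.6]
force: [0.3, -5.7, 4.2]
grip_width: 0.0117
6.0 q [-37.2  26.7  53.5 105.7 -24.5  59.9 -87.7] tcp [ 0.5748 -0.0912  0.0467] rot [179.91  -0.18 -23.65] F [ 0.26 -5.71  4.17] T [-1.296  0.193  0.107] w 0.0117
```

```bash
python3 -m handwheel '[[0.03,0,0,0,0],[0.045,0,0,0,0],[0.05,0,0,0,0],[0.05,0,0,-0.04,0],[0.05,0,0,-0.09,0],[0.05,0,0,-0.14,0],[0.05,0,0,-0.16,0]]' 20
python3 -c "
from h import *
st(); loc((.48,-.24,.2),(.48,-.24,.1))"
```

```text
time_s: 6.7
tool_pos: [0.5759, -0.089, 0.21]
tool_rot: [-179.8, -0.3, -23.6]
force: [0.6, 0.3, -0.1]
grip_width: 0.0493
6.7 q [-44.2  16.2  60.3  96.1 -14.6  75.9 -95. ] tcp [ 0.5759 -0.089   0.21  ] rot [-179.8    -0.28  -23.63] F [ 0.64  0.31 -0.11] T [-0.007  0.257  0.005] w 0.0493
-> (0.48, -0.24, 0.2) local [-0.0273  0.1768  0.0093]
-> (0.48, -0.24, 0.1) local [-0.0278  0.1771  0.1093]
```

```bash
python3 -m handwheel '[[0.05,-0.002,0.01,0,-0.13],[0.05,-0.004,0.03,0,-0.26],[0.05,-0.009,0.06,0,-0.39],[0.05,-0.014,0.09,0,-0.52],[0.05,-0.018,0.12,0,-0.66],[0.05,-0.023,0.15,0,-0.66],[0.05,-0.027,0.177,0.01,-0.66],[0.05,-0.027,0.177,0.01,-0.66]]'
python3 - <<'E'
from h import *
st();loc((.48,-.24,.1))
t=read_camera("top");s=read_camera("scene")
cv2.imwrite("pics/top2.png",t);cv2.imwrite("pics/scene2.png",s)
cv2.imwrite("pics/s2z.png",cv2.resize(s[165:315,345:485],None,fx=4,fy=4,interpolation=cv2.INTER_CUBIC))
cv2.imwrite("pics/t2z.png",cv2.resize(t[115:255,330:450],None,fx=4,fy=4,interpolation=cv2.INTER_CUBIC))
E
```

```text
time_s: 7.5
tool_pos: [0.4748, -0.2433, 0.1946]
tool_rot: [-179.9, 0.1, 13.8]
force: [-1.2, 0.2, 0.1]
grip_width: 0.0499
7.5 q [-31.2   7.5  60.3 103.5  -6.8  73.  -45.2] tcp [ 0.4748 -0.2433  0.1946] rot [-1.7992e+02  1.0000e-01  1.3800e+01] F [-1.21  0.19  0.06] T [-0.069  0.11   0.053] w 0.0499
-> (0.48, -0.24, 0.1) local [ 0.006  -0.0018  0.0946]
```

View pics/s2z.png

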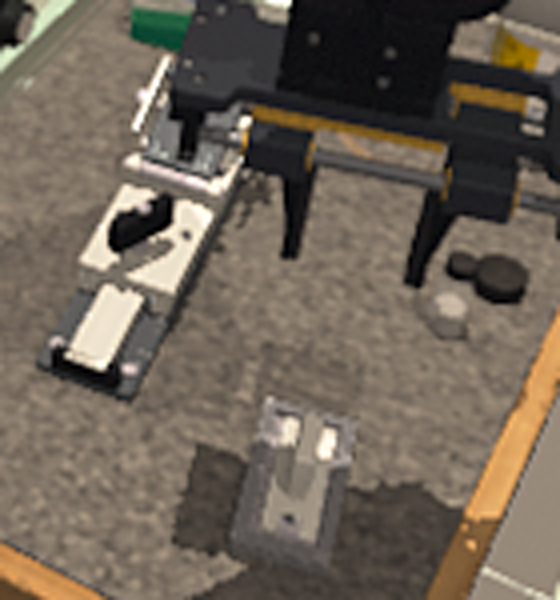

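View pics/t2z.png

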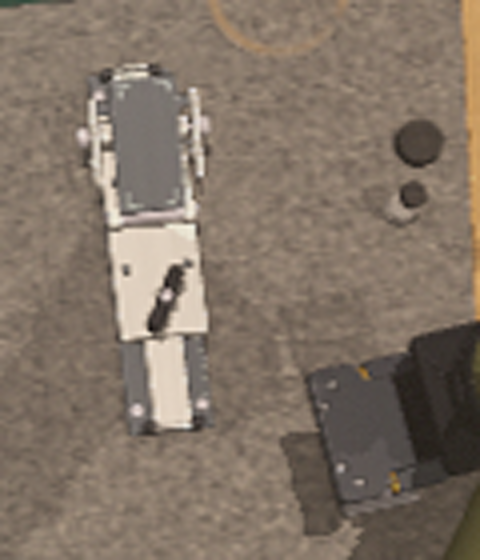

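```bash
python3 -c "
from h import *
st(); loc((.482,-.2395,.1),(.482,-.2395,.0245))"
python3 -m handwheel '[[0.045,0.004,-0.001,0.03,0],[0.045,0.008,-0.002,0.06,0],[0.045,0.008,-0.002,0.09,0],[0.045,0.008,-0.002,0.09,0]]'
python3 - <<'E'
from h import *
st();loc((.482,-.2395,.0245))
s=read_camera("scene")
cv2.imwrite("pics/s3z.png",cv2.resize(s[215:315,375:475],None,fx=6,fy=6,interpolation=cv2.INTER_CUBIC))
o=get_obs()
R=Ro.from_euler("xyz",o["tool_rot"],degrees=True).as_matrix()
for k in(-1,0,1): print((proj("scene",o["tool_pos"]+R[:,1]*k*.0225)-[375,215]+.5)*6)
print((proj("scene",[.482,-.2395,.052])-[375,215]+.5)*6)
E
```

```text
7.6 q [-31.3   7.6  60.1 103.4  -7.   73.  -45.3] tcp [ 0.478  -0.2397  0.1953] rot [-1.7991e+02 -1.0000e-02  1.4110e+01] F [ 0.53  0.5  -0.56] T [-0.048  0.15   0.018] w 0.05
-> (0.482, -0.2395, 0.1) local [0.0039 0.001  0.0953]
-> (0.482, -0.2395, 0.0245) local [0.0039 0.0011 0.1708]
time_s: 8.0
tool_pos: [0.4837, -0.2331, 0.1019]
tool_rot: [-179.8, 0.4, 14.3]
force: [-0.5, 0.0, -0.8]
grip_width: 0.0451
8.0 q [-27.3  15.9  57.5 108.9 -14.8  63.6 -39.7] tcp [ 0.4837 -0.2331  0.1019] rot [-179.78    0.38   14.32] F [-0.49  0.02 -0.8 ] T [-0.077  0.164  0.025] w 0.0451
-> (0.482, -0.2395, 0.0245) local [-0.0027  0.0061  0.0774]
[229.12025325 236.32329424]
[293.34286952 251.46613194]
[358.34679531 266.79319202]
[280.8122894  357.47932913]
```

View pics/s3z.png

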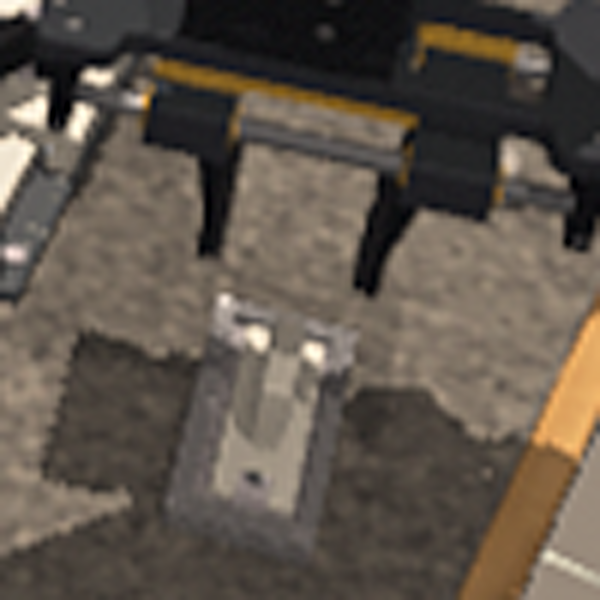

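```bash
python3 -c "
from h import *
st(); loc((.482,-.2395,.0245))"
python3 -m handwheel '[[0.045,-0.003,0.005,0.03,0],[0.045,-0.003,0.005,0.055,0],[0.045,-0.003,0.005,0.07,0],[0.045,-0.003,0.005,0.07,0],[0.045,-0.003,0.005,0.07,0]]'
python3 - <<'E'
from h import *
st();loc((.482,-.2395,.0245))
s=read_camera("scene")
cv2.imwrite("pics/s4z.png",cv2.resize(s[215:315,375:475],None,fx=6,fy=6,interpolation=cv2.INTER_CUBIC))
E
```

```text
8.05 q [-27.3  15.8  57.6 108.7 -14.8  63.7 -39.8] tcp [ 0.4849 -0.2344  0.1042] rot [-179.9     0.22   14.27] F [ 0.12 -0.23  0.31] T [-0.15   0.178 -0.048] w 0.0452
-> (0.482, -0.2395, 0.0245) local [-0.0038  0.0043  0.0797]
time_s: 8.55
tool_pos: [0.4848, -0.2421, 0.0368]
tool_rot: [180.0, -0.1, 14.2]
force: [-0.1, -0.1, 0.1]
grip_width: 0.0453
8.55 q [-22.3  22.1  54.  111.7 -21.3  56.7 -34.2] tcp [ 0.4848 -0.2421  0.0368] rot [ 1.7995e+02 -8.0000e-02  1.4170e+01] F [-0.05 -0.08  0.1 ] T [-0.066  0.146  0.002] w 0.0453
-> (0.482, -0.2395, 0.0245) local [-0.0021 -0.0032  0.0123]
```

View pics/s4z.png

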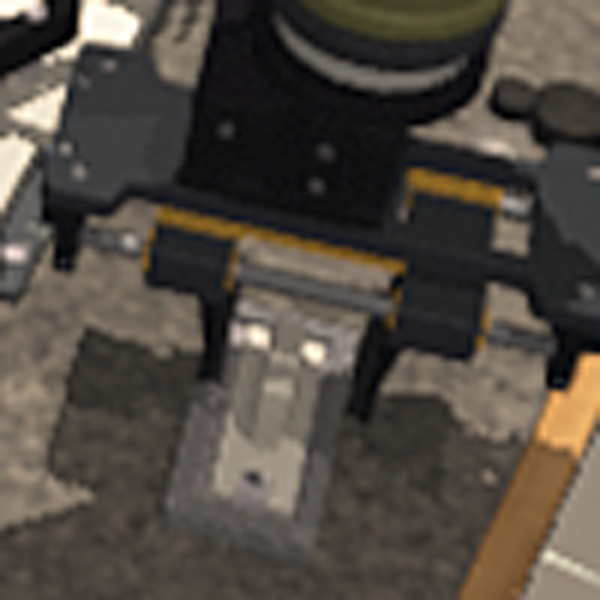

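```bash
python3 -m handwheel '[[0.045,-0.002,-0.003,0.008,0],[0.045,-0.002,-0.003,0.012,0],[0.045,-0.002,-0.003,0.012,0],[0.035,-0.002,-0.003,0.012,0],[0.02,-0.002,-0.003,0.012,0],[0.005,-0.002,-0.003,0.012,0],[0.005,-0.002,-0.003,0.012,0],[0.005,-0.002,-0.003,0.012,0]]' 20
python3 - <<'E'
from h import *
st()
s=read_camera("scene")
cv2.imwrite("pics/s5z.png",cv2.resize(s[215:315,375:475],None,fx=6,fy=6,interpolation=cv2.INTER_CUBIC))
E
```

```text
time_s: 9.4
tool_pos: [0.4812, -0.2396, 0.0236]
tool_rot: [180.0, -0.0, 14.1]
force: [0.4, -1.3, 1.4]
grip_width: 0.0128
9.4 q [-21.9  22.8  53.4 112.7 -22.2  55.3 -33.6] tcp [ 0.4812 -0.2396  0.0236] rot [ 1.7999e+02 -1.0000e-02  1.4140e+01] F [ 0.4  -1.26  1.37] T [-0.522  0.06   0.019] w 0.0128
```

View pics/s5z.png

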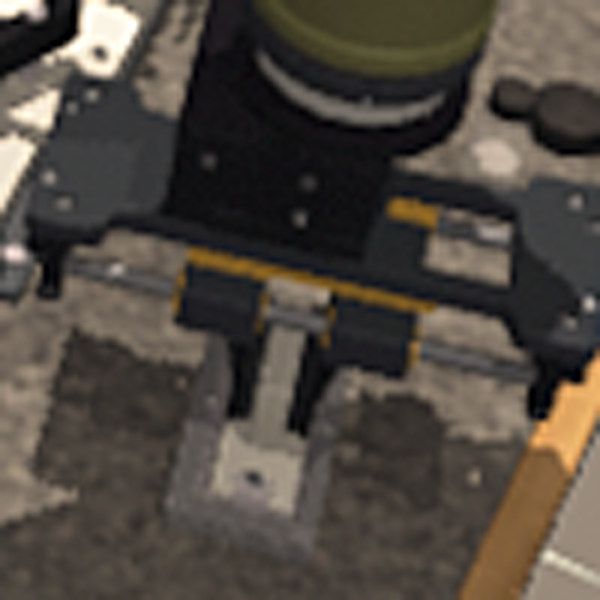

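```bash
python3 -m handwheel '[[0.005,0,0,0,0],[0.005,0,0,-0.02,0],[0.005,0,0,-0.05,0],[0.005,0,0,-0.08,0],[0.005,0,0,-0.11,0],[0.005,0,0,-0.14,0],[0.005,0,0,-0.14,0]]' 20
python3 - <<'E'
from h import *
st()
s=read_camera("scene")
cv2.imwrite("pics/s6z.png",cv2.resize(s[165:285,345:485],None,fx=5,fy=5,interpolation=cv2.INTER_CUBIC))
st();yaw=5.5
E
```

```text
time_s: 10.15
tool_pos: [0.4833, -0.2408, 0.1672]
tool_rot: [179.9, -0.4, 14.1]
force: [0.9, -0.0, -1.3]
grip_width: 0.0121
10.15 q [-30.7  10.4  60.5 105.1  -9.8  69.7 -43.1] tcp [ 0.4833 -0.2408  0.1672] rot [179.86  -0.36  14.13] F [ 0.86 -0.01 -1.27] T [-0.075  0.101 -0.021] w 0.0121
10.2 q [-30.7  10.5  60.5 105.3  -9.9  69.6 -43. ] tcp [ 0.4822 -0.2399  0.165 ] rot [179.95  -0.21  14.16] F [-0.31 -0.2  -1.59] T [-0.034  0.167  0.024] w 0.0119
```

View pics/s6z.png

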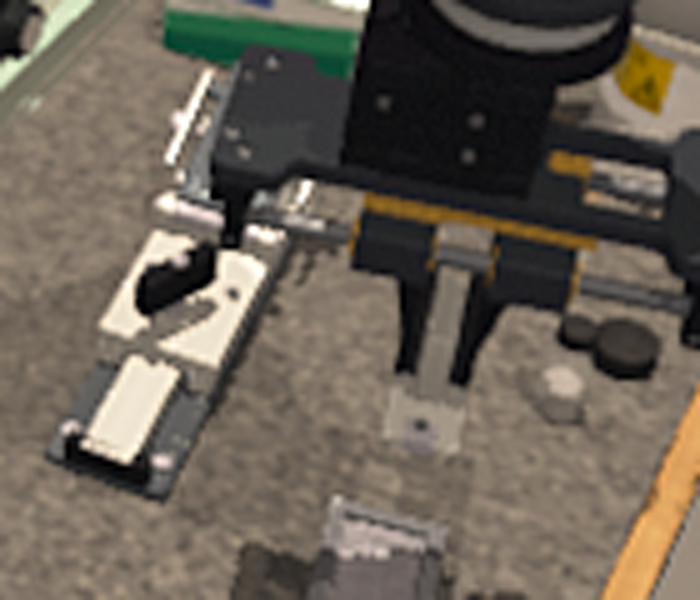

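Run:
```python
from h import *
o=get_obs();a=np.radians(14.1);u=np.array([np.cos(a),np.sin(a),0]);v=np.array([-u[1],u[0],0])
z=o["tool_pos"][2]+.0187-.0323
for n,p,h in(("screw",(428.1,249.5),.007),("botL",(422.1,252.1),.002),("botR",(434.5,254.9),.002)):
    d=ray("scene",p,z+h)-o["tool_pos"]; print(n,d@u,d@v)
y=np.radians(5.5);n=np.array([-np.sin(np.radians(21.2))*np.cos(y),-np.sin(np.radians(21.2))*np.sin(y),np.cos(np.radians(21.2))]);c=np.array([.6842,-.08,.0714])
g=c+n*.0323-[0,0,.0187]; print("final tcp",g)
up=np.array([np.cos(y),np.sin(y),0]);print("pre",g+up*.012+[0,0,.06])
loc(g+up*.012+[0,0,.08])
```

```text
screw -0.025188713685211004 -0.00015354098958448702
botL -0.03098331932141022 0.009970455397491156
botR -0.030700815923767596 -0.014088888156857916
final tcp [ 0.6725733  -0.08111952  0.08281406]
pre [ 0.68451806 -0.07996937  0.14281406]
-> [ 0.68451806 -0.07996937  0.16281406] local [ 0.2353 -0.1056  0.003 ]
```

Run:
```python
from h import *
a=np.radians(14.1);u=np.array([np.cos(a),np.sin(a),0]);v=np.array([-u[1],u[0],0])
t0=np.array([.4812,-.2396,.0236])
for p in((416.5,294.2),(416.8,294.5)):
  d=ray("scene",p,.017)-t0; print(d@u,d@v)
o=get_obs()
for b in (-.033,-.025):
  X=o["tool_pos"]+u*b; X[2]+=.0187-.0253; print(proj("scene",X), (proj("scene",X)-[344.5,164.5])*5)
# predicted tips & tcp
for k in(-1,1): print((proj("scene",o["tool_pos"]+v*k*.007)-[344.5,164.5])*5)
```

```text
-0.02829800621034946 0.000793875853148612
-0.02888216569843477 5.248355187529013e-05
[427.49060339 252.33566188] [414.95301694 439.17830941]
[428.03384447 249.4132121 ] [417.66922233 424.56606051]
[446.42142043 372.86591123]
[411.01032387 364.87598514]
```

```bash
python3 -m handwheel '[[0.005,0.02,-0.009,0,0.02],[0.005,0.05,-0.022,0,0.04],[0.005,0.08,-0.036,0,0.06],[0.005,0.11,-0.05,0,0.08],[0.005,0.14,-0.063,0,0.1],[0.005,0.17,-0.076,0,0.12],[0.005,0.2,-0.09,0,0.14],[0.005,0.22,-0.099,0,0.15],[0.005,0.235,-0.106,0,0.15],[0.005,0.235,-0.106,0,0.15],[0.005,0.235,-0.106,0,0.15]]' 20
python3 - <<'E'
from h import *
st()
s=read_camera("scene");t=read_camera("top")
cv2.imwrite("pics/s7z.png",np.hstack([cv2.resize(s[155:255,345:425],None,fx=5,fy=5,interpolation=cv2.INTER_CUBIC),cv2.resize(t[115:215,330:410],None,fx=5,fy=5,interpolation=cv2.INTER_CUBIC)]))
st();loc((.6845,-.08,.12),(.6726,-.0811,.083))
E
```

```text
time_s: 11.3
tool_pos: [0.6818, -0.0799, 0.1618]
tool_rot: [180.0, 0.2, 5.5]
force: [0.0, -0.7, -0.7]
grip_width: 0.0119
11.3 q [-31.3  32.5  51.9  83.2 -25.6  76.9 -62.5] tcp [ 0.6818 -0.0799  0.1618] rot [179.98   0.19   5.53] F [ 0.03 -0.66 -0.7 ] T [-0.071  0.156 -0.002] w 0.0119
11.4 q [-31.3  32.4  51.9  83.2 -25.6  76.9 -62.5] tcp [ 0.6817 -0.081   0.1629] rot [1.7998e+02 9.0000e-02 5.4200e+00] F [ 0.02  0.18 -1.15] T [-0.049  0.182 -0.068] w 0.0122
-> (0.6845, -0.08, 0.12) local [ 0.0029 -0.0008  0.0429]
-> (0.6726, -0.0811, 0.083) local [-0.009  -0.0008  0.0799]
```

View pics/s7z.png

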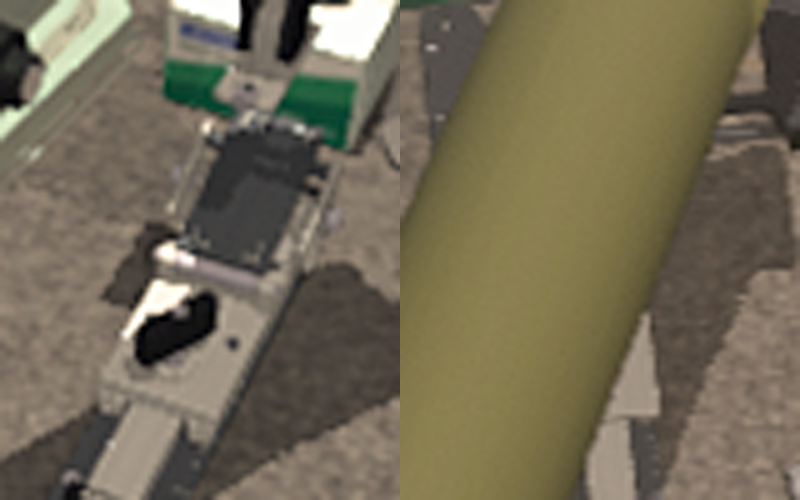

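```bash
python3 -m handwheel '[[0.005,0.001,0,0.02,0],[0.005,0.003,-0.001,0.04,0],[0.005,0.003,-0.001,0.05,0],[0.005,0.003,-0.001,0.055,0],[0.005,0.003,-0.001,0.055,0],[0.005,0.003,-0.001,0.055,0]]' 10
python3 - <<'E'
from h import *
st()
s=read_camera("scene")
cv2.imwrite("pics/s8z.png",cv2.resize(s[145:235,350:440],None,fx=6.5,fy=6.5,interpolation=cv2.INTER_CUBIC))
st();loc((.6845,-.08,.1),(.6726,-.0811,.083))
E
```

```text
time_s: 12.0
tool_pos: [0.6863, -0.0785, 0.1095]
tool_rot: [180.0, -0.1, 5.5]
force: [-0.2, 0.2, -0.5]
grip_width: 0.0115
12.0 q [-30.5  35.1  50.2  85.9 -27.7  71.9 -61.3] tcp [ 0.6863 -0.0785  0.1095] rot [ 1.7999e+02 -7.0000e-02  5.5200e+00] F [-0.17  0.18 -0.47] T [-0.07   0.164  0.048] w 0.0115
12.05 q [-30.5  35.1  50.2  85.9 -27.7  71.9 -61.3] tcp [ 0.6865 -0.0784  0.1097] rot [ 1.7998e+02 -1.0000e-01  5.5300e+00] F [ 0.88  0.87 -1.72] T [-0.074  0.094  0.056] w 0.0119
-> (0.6845, -0.08, 0.1) local [-0.0021  0.0014  0.0097]
-> (0.6726, -0.0811, 0.083) local [-0.0141  0.0013  0.0267]
```

View pics/s8z.png

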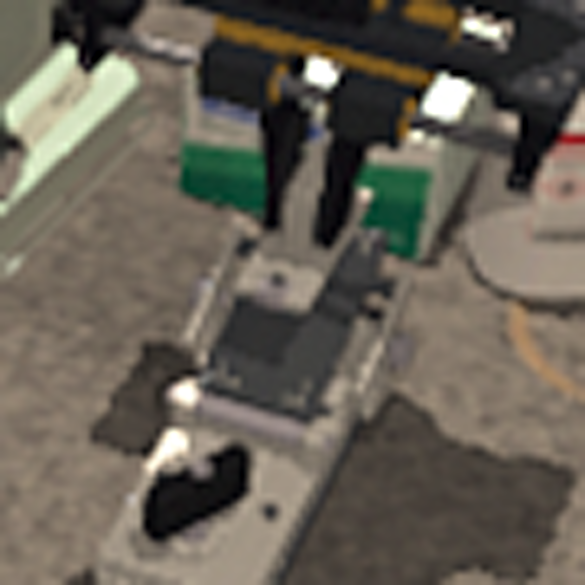

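```bash
python3 -m handwheel '[[0.005,-0.001,0.001,0.003,0],[0.005,-0.001,0.002,0.006,0],[0.005,-0.001,0.002,0.007,0],[0.005,-0.001,0.002,0.008,0],[0.005,-0.001,0.002,0.008,0]]' 8
python3 -c "
from h import *
st()"
python3 -m handwheel '[[0.005,0,0,0.001,0],[0.005,0,0,0.002,0],[0.005,0,0,0.002,0]]' 8
python3 -c "
from h import *
st()"
```

```text
time_s: 12.55
tool_pos: [0.6851, -0.08, 0.1004]
tool_rot: [-180.0, 0.0, 5.6]
force: [0.5, -0.4, -0.9]
grip_width: 0.0117
12.55 q [-30.3  35.5  50.   86.5 -28.   71.2 -60.9] tcp [ 0.6851 -0.08    0.1004] rot [-1.7999e+02  1.0000e-02  5.5500e+00] F [ 0.53 -0.39 -0.86] T [-0.093  0.143  0.009] w 0.0117
time_s: 12.85
tool_pos: [0.6851, -0.0801, 0.0984]
tool_rot: [-180.0, 0.0, 5.6]
force: [0.7, -0.4, -1.4]
grip_width: 0.0119
12.85 q [-30.3  35.6  49.9  86.6 -28.1  71.  -60.8] tcp [ 0.6851 -0.0801  0.0984] rot [-1.80e+02  1.00e-02  5.55e+00] F [ 0.66 -0.37 -1.36] T [-0.036  0.123 -0.008] w 0.0119
```

Not touching yet; keep stepping down.

```bash
for i in 1; do python3 -m handwheel '[[0.005,0,0,0.001,0],[0.005,0,0,0.002,0],[0.005,0,0,0.002,0]]' 8; done
python3 -c "
from h import *
st()"
python3 -m handwheel '[[0.005,0,0,0.001,0],[0.005,0,0,0.002,0],[0.005,0,0,0.002,0]]' 8
python3 -c "
from h import *
st()
s=read_camera('scene')
cv2.imwrite('pics/s9z.png',cv2.resize(s[145:235,350:440],None,fx=6.5,fy=6.5,interpolation=cv2.INTER_CUBIC))"
```

```text
time_s: 13.15
tool_pos: [0.6852, -0.0803, 0.0968]
tool_rot: [-180.0, -0.0, 5.5]
force: [-0.3, -0.9, 1.1]
grip_width: 0.012
13.15 q [-30.2  35.7  49.9  86.7 -28.2  70.8 -60.8] tcp [ 0.6852 -0.0803  0.0968] rot [-1.80e+02 -1.00e-02  5.54e+00] F [-0.31 -0.88  1.08] T [ 0.017  0.329 -0.022] w 0.012
time_s: 13.45
tool_pos: [0.6844, -0.0804, 0.0945]
tool_rot: [-180.0, 0.1, 5.5]
force: [-4.0, 0.6, 2.9]
grip_width: 0.0117
13.45 q [-30.2  35.8  49.8  86.8 -28.2  70.7 -60.7] tcp [ 0.6844 -0.0804  0.0945] rot [-1.7998e+02  8.0000e-02  5.5300e+00] F [-3.96  0.58  2.95] T [-0.109  0.965 -0.007] w 0.0117
```

View pics/s9z.png

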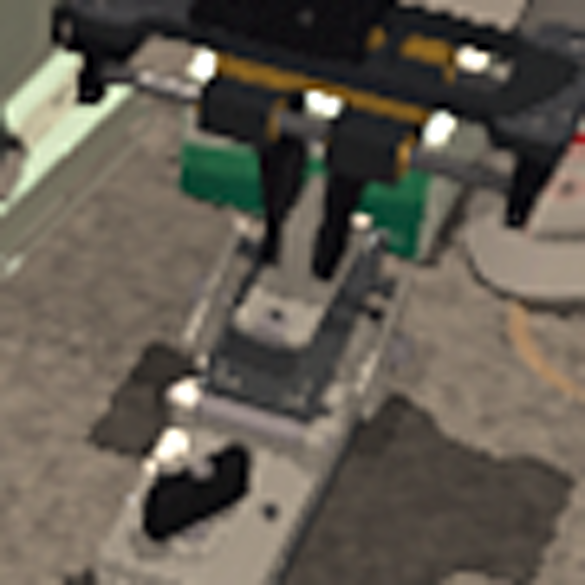

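```bash
python3 -m handwheel '[[0.005,-0.001,0,0,0],[0.005,-0.002,0,0.0005,0],[0.005,-0.003,0,0.001,0],[0.005,-0.004,0,0.0015,0],[0.005,-0.0045,0,0.002,0],[0.005,-0.0045,0,0.002,0]]' 8
python3 -c "
from h import *
st()"
```

```text
time_s: 14.1
tool_pos: [0.6808, -0.0804, 0.0925]
tool_rot: [-180.0, -0.0, 5.6]
force: [0.5, 0.0, 1.2]
grip_width: 0.0116
14.1 q [-30.5  35.4  49.9  87.6 -28.1  70.1 -60.6] tcp [ 0.6808 -0.0804  0.0925] rot [-1.7999e+02 -2.0000e-02  5.5600e+00] F [0.49 0.03 1.16] T [-0.064 -0.065  0.018] w 0.0116
```

```bash
python3 -m handwheel '[[0.005,-0.0006,0,0.001,0],[0.005,-0.0012,0,0.002,0],[0.005,-0.0018,0,0.003,0],[0.005,-0.0024,0,0.004,0],[0.005,-0.003,0,0.005,0],[0.005,-0.003,0,0.005,0]]' 8
python3 -c "
from h import *
st()
s=read_camera('scene')
cv2.imwrite('pics/s10z.png',cv2.resize(s[145:235,350:440],None,fx=6.5,fy=6.5,interpolation=cv2.INTER_CUBIC))"
```

```text
time_s: 14.7
tool_pos: [0.6774, -0.0809, 0.0873]
tool_rot: [-180.0, 0.0, 5.5]
force: [-0.0, 0.7, 0.9]
grip_width: 0.0117
14.7 q [-30.6  35.4  49.8  88.4 -28.2  69.5 -60.4] tcp [ 0.6774 -0.0809  0.0873] rot [-1.80e+02  2.00e-02  5.54e+00] F [-0.05  0.68  0.86] T [-0.026  0.051  0.042] w 0.0117
```

View pics/s10z.png

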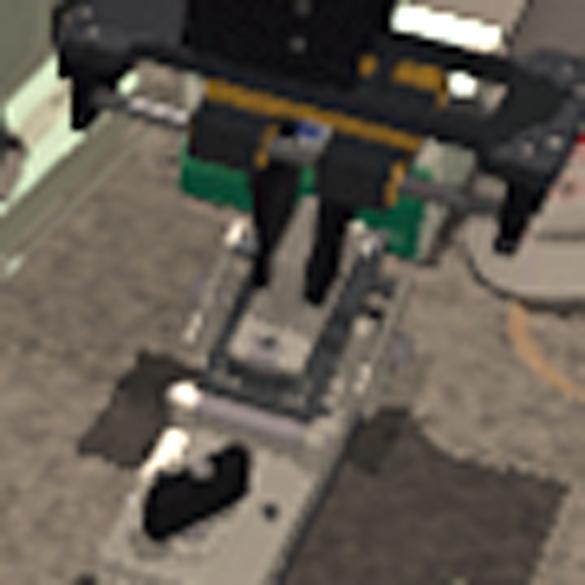

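```bash
python3 -m handwheel '[[0.005,-0.0005,0,0.001,0],[0.005,-0.001,0,0.002,0],[0.005,-0.0014,0,0.003,0],[0.005,-0.0018,0,0.004,0],[0.005,-0.0018,0,0.004,0]]' 8
python3 -c "
from h import *
st()"
python3 -m handwheel '[[0.005,-0.0002,0,0.001,0],[0.005,-0.0002,0,0.001,0]]' 8
python3 -c "
from h import *
st()"
```

```text
time_s: 15.25
tool_pos: [0.6757, -0.0811, 0.0834]
tool_rot: [-180.0, 0.0, 5.5]
force: [0.0, -0.8, 0.6]
grip_width: 0.012
15.25 q [-30.7  35.4  49.8  88.9 -28.3  69.1 -60.3] tcp [ 0.6757 -0.0811  0.0834] rot [-1.80e+02  1.00e-02  5.54e+00] F [ 0.02 -0.76  0.61] T [-0.05   0.053  0.034] w 0.012
time_s: 15.45
tool_pos: [0.6755, -0.0811, 0.0824]
tool_rot: [-180.0, 0.0, 5.5]
force: [-0.6, -0.5, 0.3]
grip_width: 0.0117
15.45 q [-30.6  35.4  49.7  88.9 -28.3  69.  -60.3] tcp [ 0.6755 -0.0811  0.0824] rot [-1.80e+02  2.00e-02  5.54e+00] F [-0.61 -0.46  0.29] T [-0.041  0.139 -0.02 ] w 0.0117
```

```bash
python3 -m handwheel '[[0.005,-0.0004,0,0.001,0],[0.005,-0.0006,0,0.0015,0],[0.005,-0.0006,0,0.0015,0]]' 8
python3 -c "
from h import *
st()"
python3 -m handwheel '[[0.005,-0.0002,0,0.001,0],[0.005,-0.0002,0,0.001,0]]' 8
python3 -c "
from h import *
st()
s=read_camera('scene');cv2.imwrite('pics/s11.png',s)
cv2.imwrite('pics/s11z.png',cv2.resize(s[165:225,365:425],None,fx=10,fy=10,interpolation=cv2.INTER_CUBIC))"
```

```text
time_s: 15.75
tool_pos: [0.6753, -0.0811, 0.0815]
tool_rot: [-180.0, -0.0, 5.5]
force: [-0.4, -0.2, 3.3]
grip_width: 0.0115
15.75 q [-30.7  35.4  49.7  89.1 -28.3  68.8 -60.2] tcp [ 0.6753 -0.0811  0.0815] rot [-1.7999e+02 -3.0000e-02  5.5500e+00] F [-0.37 -0.22  3.3 ] T [ 0.021  0.254 -0.006] w 0.0115
time_s: 15.95
tool_pos: [0.6753, -0.0811, 0.0814]
tool_rot: [-180.0, -0.1, 5.6]
force: [-2.3, -0.1, 8.6]
grip_width: 0.0119
15.95 q [-30.7  35.4  49.7  89.1 -28.4  68.8 -60.2] tcp [ 0.6753 -0.0811  0.0814] rot [-1.7997e+02 -6.0000e-02  5.5500e+00] F [-2.34 -0.08  8.59] T [ 0.145  0.595 -0.003] w 0.0119
```

View pics/s11z.png

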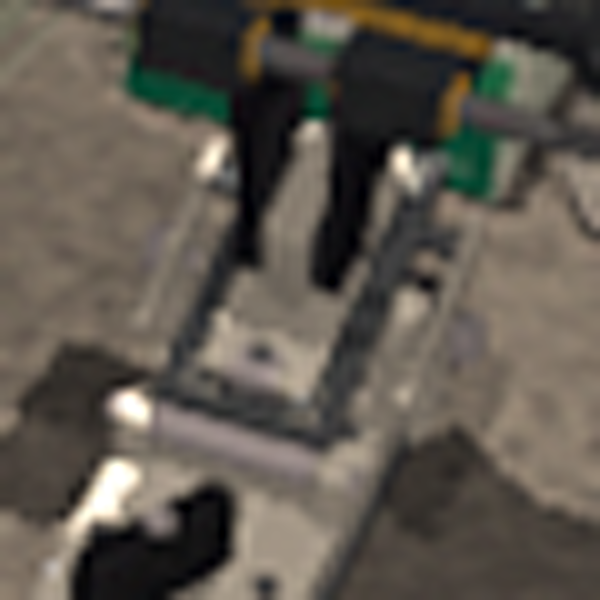

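Run:
```python
from h import *
a=cv2.imread("pics/scene0.png")[190:220,370:410];b=cv2.imread("pics/s11.png")[190:220,370:410]
f=lambda c:cv2.resize(cv2.convertScaleAbs(c,alpha=1.3,beta=10),None,fx=9.5,fy=18,interpolation=cv2.INTER_LINEAR)
f=lambda c,al:cv2.resize(cv2.convertScaleAbs(c,alpha=al,beta=0),None,fx=10,fy=10,interpolation=cv2.INTER_NEAREST)
cv2.imwrite("pics/cmp.png",np.hstack([f(a,1),f(b,1.7)]))
y=np.radians(5.5);sl=np.radians(21.2);c=np.array([.6842,-.08,.0714])
ux=np.array([np.cos(sl)*np.cos(y),np.cos(sl)*np.sin(y),np.sin(sl)]);uy=np.array([-np.sin(y),np.cos(y),0]);n=np.cross(ux,uy)
for q in((-42,17,0),(-42,-17,0),(-47,24,0),(-47,-24,0),(-40,15,2),(-40,-15,2),(-40,15,7),(-40,-15,7),(-32.5,0,7)):
    p=proj("scene",c+(q[0]*ux+q[1]*uy+q[2]*n)/1000); print(q,p,(p-[369.5,189.5])*10)
```

```text
(-42, 17, 0) [382.83872689 202.69581203] [133.38726888 131.95812033]
(-42, -17, 0) [395.34028701 206.67956312] [258.40287012 171.79563119]
(-47, 24, 0) [379.58897527 203.47605466] [100.88975275 139.76054661]
(-47, -24, 0) [397.26024185 209.13539716] [277.60241851 196.35397159]
(-40, 15, 2) [383.81745017 201.91789436] [143.1745017 124.1789436]
(-40, -15, 2) [394.86029668 205.42626992] [253.60296684 159.26269917]
(-40, 15, 7) [383.7403547  200.98014028] [142.40354701 114.80140284]
(-40, -15, 7) [394.82718066 204.4936188 ] [253.27180663 149.93618802]
(-32.5, 0, 7) [390.30517641 200.32232412] [208.05176412 108.22324119]
```

View pics/cmp.png

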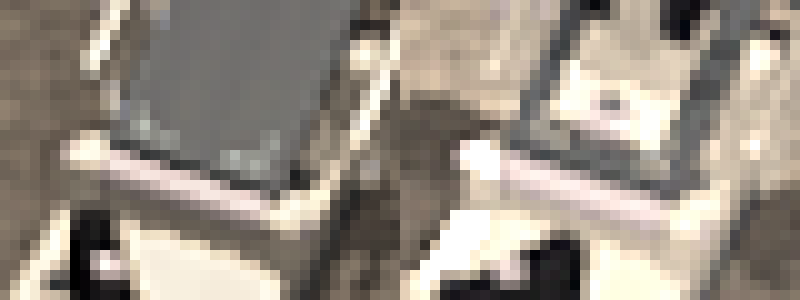

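```bash
python3 -m handwheel '[[0.005,-0.0012,0,0.0,0],[0.005,-0.0019,0,0.0004,0],[0.005,-0.0028,0,0.0008,0],[0.005,-0.0028,0,0.0008,0],[0.005,-0.0028,0,0.0008,0]]' 12
python3 -c "
from h import *
st()
s=read_camera('scene');cv2.imwrite('pics/s12.png',s)
a=cv2.imread('pics/scene0.png')[190:220,370:410];b=s[190:220,370:410]
f=lambda c,al:cv2.resize(cv2.convertScaleAbs(c,alpha=al,beta=0),None,fx=10,fy=10,interpolation=cv2.INTER_NEAREST)
cv2.imwrite('pics/cmp2.png',np.hstack([f(a,1),f(b,1.7)]))
"
```

```text
time_s: 16.5
tool_pos: [0.6738, -0.0815, 0.0809]
tool_rot: [180.0, -0.2, 5.6]
force: [1.2, 0.4, 6.8]
grip_width: 0.0121
16.5 q [-30.8  35.2  49.8  89.5 -28.3  68.4 -60.1] tcp [ 0.6738 -0.0815  0.0809] rot [179.97  -0.22   5.56] F [1.23 0.43 6.77] T [ 0.053 -0.101  0.023] w 0.0121
```

View pics/cmp2.png

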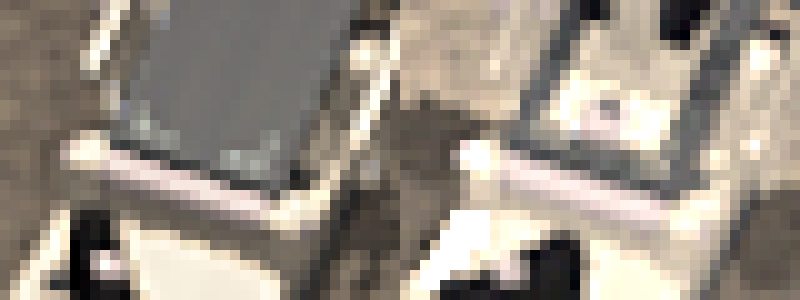

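```bash
python3 -m handwheel '[[0.005,0.0005,0,-0.0001,0],[0.005,0.0011,0,-0.0002,0],[0.005,0.0011,0,-0.0002,0],[0.005,0.0011,0,-0.0002,0],[0.005,0.0011,0,-0.0002,0]]' 15
python3 -c "
from h import *
st()
s=read_camera('scene');t=read_camera('top');cv2.imwrite('pics/s13.png',s)
cv2.imwrite('pics/s13z.png',np.hstack([cv2.resize(s[145:235,350:430],None,fx=5,fy=5,interpolation=cv2.INTER_CUBIC),cv2.resize(t[120:210,330:410],None,fx=5,fy=5,interpolation=cv2.INTER_CUBIC)]))
st()"
```

```text
time_s: 17.05
tool_pos: [0.6739, -0.0815, 0.0809]
tool_rot: [-180.0, -0.1, 5.5]
force: [-2.0, 0.4, 8.5]
grip_width: 0.0118
17.05 q [-30.8  35.3  49.8  89.4 -28.3  68.6 -60.1] tcp [ 0.6739 -0.0815  0.0809] rot [-1.80e+02 -1.00e-01  5.55e+00] F [-1.97  0.36  8.46] T [0.085 0.427 0.027] w 0.0118
17.15 q [-30.8  35.3  49.8  89.4 -28.3  68.6 -60.1] tcp [ 0.6739 -0.0815  0.0809] rot [ 1.80e+02 -1.00e-01  5.55e+00] F [-2.13  0.36  8.47] T [ 0.094  0.518 -0.01 ] w 0.0119
```

View pics/s13z.png

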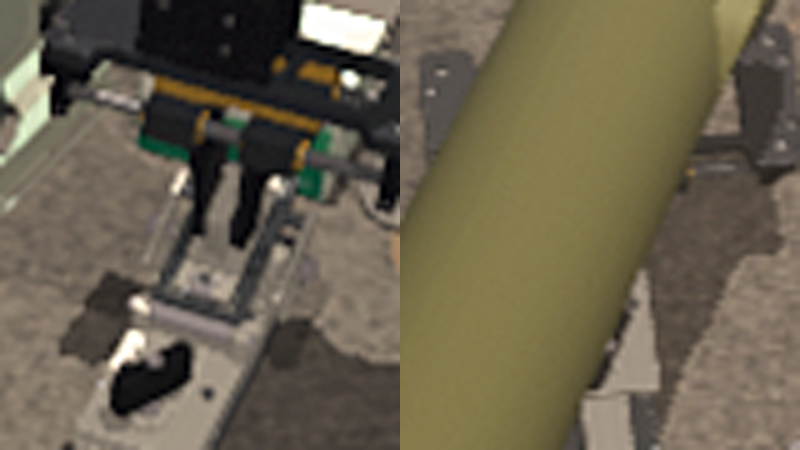

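```bash
python3 -c "
from h import *
st();sign_off();st()"
```

```text
17.15 q [-30.8  35.3  49.8  89.4 -28.3  68.6 -60.1] tcp [ 0.6739 -0.0815  0.0809] rot [ 1.80e+02 -1.00e-01  5.55e+00] F [-2.13  0.36  8.47] T [ 0.094  0.518 -0.01 ] w 0.0119
the job is handed in; nothing more can be done
the job is handed in; nothing more can be done
```

I clamped the carriage, laid the slide holder's glass on the stage face, and handed the job in at 17.2 s with the fin still gripped; no verdict was reported.

- **Knob:** I turned it 1.0 rad clockwise. From the wing direction in the images it ended at about 1.25 rad, and the knob had not moved in the top view afterwards.
- **Placing:** The tool cannot tilt, so I set the holder's uphill edge on the face and let the holder swing in the fingers until it lay on the slope, which I measured at about 21°. I then slid it 1 to 2 mm downhill to centre it.
- **Press:** The last readings gave about 10 N on the face, a finger opening of 11.9 mm on the 12 mm fin at 15 N grip, and a steady pose.
- **Flush:** I judged this from the sudden stiff stop, within 0.3 mm of the height the swing geometry predicted. I did not measure the tilt separately.
- **Long side:** The tool's yaw was 5.5°, and the measured rail yaw was between 5.2 and 6.1°.

Some checks disagreed or could not be made:
- **Holder position in the grip:** The scene camera put the holder 4 to 7 mm further along its length than the two-view measurement did.
- **Stage height:** The face was met about 2 to 3 mm lower than I had triangulated it.
- **Centring:** The scene image suggests the glass sits about 1.5 mm uphill of centre, give or take 2.5 mm. Sideways it is within about 3 mm. The arm blocked the top camera, so only the scene camera could check the final position.

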